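# Run up the orbital shaker on its touch strip

### The arm

A 6-joint arm with a two-finger parallel gripper is mounted at the origin on a cart in front of the work surface, level with it; the furniture and walls round the work are solid. World frame = base frame: x ahead of the robot, y to its left, z up, the work surface at z = 0. Lengths are in m, angles in rad, forces in N, time in s.
With the tool pointing down it reaches from about 0.375 to 0.9 m from the base axis. Payload 3.1 kg.
Tool frame: the origin (TCP) lies midway between the tips of the shut fingers; the grasp point (between the pads) lies 19 mm behind it; z points along the fingers, y is the line along which they close (so a half turn about z gives the same grasp; the last joint's range is limited). The gripper opens to 85 mm and grips with 20 to 120 N. Pads are 22 mm wide; open, the fingers measure 114 mm over their backs; the gripper's body (76 mm by 85 mm) begins 54 mm behind the grasp point. The pads swing forward as they close: fully open they stand 13 mm farther back than shut.
Start: joints at [0.999, 0.527, 1.433, -0, 1.181, -0.178], TCP at [0.24, 0.577, 0.231] pointing down, gripper open.
Joint ranges: [-3.08, 3.08], [-0.75, 2.2], [0.22, 2.44], [-1.43, 4.57], [0, 2.65], [-2.85, 2.85]. Speed limits (rad/s): [2.79, 2.79, 3.14, 3.14, 3.14, 3.14].

### API

Orientations are given as a unit quaternion [x, y, z, w].
In Python, from station import manip gives the robot as it stands.
- The arm moves only by the tool step_arm, never from a script. Its argument "targets" is text: rows parted by semicolons, each of 4 numbers parted by spaces: the shift along the tool's x, y, z in mm, then the turn about the tool's z in degrees. A call has 1 to 12 rows; each row is the pose to reach, as a shift and turn from the pose commanded when the call began, along the tool's axes at that moment; what a row does not reach only later rows make up. A row lasts 1/10 s, in which the tool goes at most 50 mm and 8.59 degrees, less where a joint would pass 70% of its speed; a pose out of reach is approached as far as the arm can. A call with a gripper value outside its range is refused whole. "gripper" is the closure, from 0 (fully open) to 1 (shut), set as the call begins (left out, the last holds). The fingers move at their own pace and stop on an object; "squeeze" is the grip in N (left out, the last holds). Time passes only in rows, so rows that repeat a pose let the fingers close. It gives the time, the measured TCP pose, the force, the opening and the grip force at its end, in the units of the state.
- manip.sense(): the state, without advancing time (a new reading comes with each control period).
- manip.snapshot(name): name is "scene" or "side" or "wrist"; returns the picture (384x512x3 uint8, red, green, blue); there is no depth.
- manip.get_calibration(name): a dict with "fov_y" (degrees; the focal length in pixels is half the picture's height over the tangent of half this angle, whatever the lens; pixels are square), "cx", "cy" (the principal point, pixels), "extrinsics" (4x4, takes a point from camera to world coordinates); the wrist camera has in their place "tool_from_camera" (4x4, takes a point from camera to tool coordinates, whose origin is the TCP and whose axes are the flange's). Camera axes: x right, y down, z forward; pixel columns grow to the right and rows downward; lengths in m; the calibration is good to about 2 mm. A picture is of the moment at which its call begins: read the wrist's pose just before it. get_calibration takes no time and is no camera call.
- manip.sign_off(): hands the job in; it is judged then, once.
Trained networks look in the newest picture that a camera, given by its name, has taken for a name from the list of things; names that differ only in an ending like _2 or _b are one class to them, and where a whole thing is asked for, a point or a joint stands for the part that bears it (a point fixed in the world has none). Each returns a list of dicts, best first, with "p" (0 to 1); they miss things now and then, are a little off and sometimes report something else, mostly with a low value. They report only what shows in the picture. A call takes as long as a camera call.
- manip.recognise(camera, query): "position" ([column, row] in pixels, amid what is visible of it).
- manip.masks_of(camera, query): "pixels" (384x512 bool, what is visible of it) and "position" ([column, row] in pixels, amid what is visible of it).
- manip.mark_of(camera, query): "position" ([column, row] in pixels: a listed point, or the origin of a listed thing).
The state is a dict: "t": time; "q": joint angles; "qd": joint speeds; "tau": joint torques, N m; "tcp_pos": TCP position; "tool_rot": TCP orientation; "force": force on the tool from outside, world axes, zero at the start; "ft_torque": the same for the moment, N m; "finger_gap": opening from 0.0 (shut) to 1.0 (fully open); "gripper_force": force on a finger pad.
Only numpy, scipy, OpenCV 4.12 (cv2) and the standard library are available. Lean on these libraries where they do the work, as an engineer would, in place of code of your own. Each camera call takes 0.05 s, during which the arm holds its last target. There are 200 camera calls.

### The job

Bring the shaker up to full speed: with closed fingertips, stroke lightly along the arc-shaped touch strip on its front, from the blue field with one dot over every field in order to the one with five dots, then lift clear. Do not press hard, do not shift the shaker, leave the red stop key alone, and leave the orange dish and the two white weights standing where they are.

Things in the scene. Friction and masses are not known exactly. Their poses are not given: they have to be found in the camera images.
- shaker: white benchtop shaker, 189 x 216 x 36 mm, 1.5 kg, loose on rubber feet. Origin on the worktop under the centre of its round platform (radius 50 mm); z up; its round -x front bears the touch strip: 22 mm wide, centre line an arc of radius 85 mm about the origin's vertical axis, inside it the platform. Strip top: level, 44 mm above the worktop, 8 mm above the housing.
- field_1: blue field of the touch strip bearing one dot in white, 28 mm along the arc, 22 mm wide (the left, +y, end of the strip as the robot sees it). Origin at the centre of its top surface, x points in to the platform's centre, z up. Fields follow each other every 38 mm along the arc (0.447 rad), joined flush by grey bridges 10 mm long.
- field_2: blue field of the touch strip bearing two dots in white, 28 mm along the arc, 22 mm wide. Origin at the centre of its top surface, x points in to the platform's centre, z up. Fields follow each other every 38 mm along the arc (0.447 rad), joined flush by grey bridges 10 mm long.
- field_3: blue field of the touch strip bearing three dots in white, 28 mm along the arc, 22 mm wide. Origin at the centre of its top surface, x points in to the platform's centre, z up. Fields follow each other every 38 mm along the arc (0.447 rad), joined flush by grey bridges 10 mm long.
- field_4: blue field of the touch strip bearing four dots in white, 28 mm along the arc, 22 mm wide. Origin at the centre of its top surface, x points in to the platform's centre, z up. Fields follow each other every 38 mm along the arc (0.447 rad), joined flush by grey bridges 10 mm long.
- field_5: blue field of the touch strip bearing five dots in white, 28 mm along the arc, 22 mm wide (the right, -y, end of the strip). Origin at the centre of its top surface, x points in to the platform's centre, z up. Fields follow each other every 38 mm along the arc (0.447 rad), joined flush by grey bridges 10 mm long.
- strip (a joint): how far the whole touch strip is pressed down, in m: 0 released, 0.006 at its stop. It is sprung: it begins to give at 1.4 N, takes 5.6 N at its stop and rises again when let go. A touch that presses it 1 to 4 mm is right.
- stop_key: round red push key, 22 mm across, on the housing's deck at its back right corner (62 mm behind and 70 mm to the right of the shaker's origin). To be left alone.
- dish: orange dish, 84 mm across, 26 mm high, standing loose in the middle of the shaker's platform; its rim is 70 mm above the worktop. Origin at the centre of its underside.
- weight_large: white calibration weight with a knob, 30 mm across, 42 mm high, loose on the worktop at a front corner of the shaker. Origin at the centre of its underside.
- weight_small: white calibration weight with a knob, 24 mm across, 34 mm high, loose on the worktop at the other front corner. Origin at the centre of its underside.
- analytical_balance: analytical balance with a glass cage, about 210 mm wide, 340 mm deep and 305 mm high, fixed on the worktop to the left of the shaker; the arm starts beyond it and has to pass over or round it. Origin under its middle.

How it is judged:
By the outcome, as a careful person would: the job done as asked, in the order asked, and still so for the second after the job is handed in, with the robot touching nothing.
It also fails if it takes over 43 s, if anything falls off the work surface, if the arm or the gripper's body presses on something with over 40 N, if the wrist force passes 120 N, or if a joint passes its speed limit or range.

## Working session

There is one attempt and no reset: what is moved stays moved. The work goes in short steps, Python scripts to look and compute and a tool call to move; the robot and the scene stay as the last step left them, time stands still between calls to the robot, and variables do not carry over. Pictures are saved under pics/ and viewed, at most 10 in all, crops included, and the job is handed in when it is done.

Besides the shell and the picture viewer there is one more tool, called after "Emit:" as name(argument=value, ...) on one line, values as JSON. step_arm: Moves the arm, as the interface text tells. Its arguments: {"type":"object","properties":{"targets":{"type":"string"},"gripper":{"type":"number"},"squeeze":{"type":"number"}},"required":["targets"]}

```bash
mkdir -p pics; cat > h.py <<'E'
import numpy as np, cv2
from station import manip
def cam(name, st=None):
    c=manip.get_calibration(name)
    f=192/np.tan(np.radians(c["fov_y"])/2)
    if "extrinsics" in c: T=np.array(c["extrinsics"])
    else:
        from scipy.spatial.transform import Rotation as R
        W=np.eye(4); W[:3,:3]=R.from_quat(st["tool_rot"]).as_matrix(); W[:3,3]=st["tcp_pos"]
        T=W@np.array(c["tool_from_camera"])
    return f,c["cx"],c["cy"],T
def onplane(C,px,z):
    f,cx,cy,T=C
    d=T[:3,:3]@np.array([(px[0]-cx)/f,(px[1]-cy)/f,1]); o=T[:3,3]
    return o+d*(z-o[2])/d[2]
def shot(name,fn):
    im=manip.snapshot(name); cv2.imwrite("pics/"+fn,im[:,:,::-1]); return im
E
python3 - <<'E'
from h import *
for n in("scene","side"):
    shot(n,n+"0.png"); C=cam(n); print(n,C[0],C[3].round(3).tolist())
    print(manip.get_calibration(n).keys())
    for q,z in (("field_1",.044),("field_3",.044),("shaker",0),("dish",.044),("weight_large",0),("weight_small",0),("stop_key",.04),("analytical_balance",0)):
        for r in manip.mark_of(n,q)[:5]: print(q,round(r["p"],2),np.round(r["position"]),onplane(C,r["position"],z).round(3))
s=manip.sense();print(s)
E
```

```text
scene 419.9510086191482 [[0.874, -0.246, 0.42, 0.161], [-0.486, -0.464, 0.74, -0.775], [0.013, -0.851, -0.525, 0.523], [0.0, 0.0, 0.0, 1.0]]
dict_keys(['fov_y', 'cx', 'cy', 'extrinsics'])
field_1 0.74 [285. 259.] [ 0.482 -0.33   0.044]
field_1 0.73 [252. 244.] [ 0.452 -0.266  0.044]
field_1 0.71 [261. 250.] [ 0.459 -0.289  0.044]
field_1 0.61 [242. 230.] [ 0.457 -0.224  0.044]
field_1 0.43 [250. 215.] [ 0.492 -0.189  0.044]
field_3 0.74 [285. 259.] [ 0.482 -0.33   0.044]
field_3 0.73 [252. 244.] [ 0.452 -0.266  0.044]
field_3 0.71 [261. 250.] [ 0.459 -0.289  0.044]
field_3 0.61 [242. 230.] [ 0.457 -0.224  0.044]
field_3 0.43 [250. 215.] [ 0.492 -0.189  0.044]
shaker 0.9 [285. 245.] [ 0.534 -0.254  0.   ]
dish 0.74 [286. 227.] [ 0.534 -0.253  0.044]
dish 0.45 [255. 297.] [ 0.395 -0.38   0.044]
weight_large 0.51 [214. 242.] [ 0.417 -0.182  0.   ]
weight_small 0.78 [254. 291.] [ 0.421 -0.331  0.   ]
stop_key 0.46 [335. 237.] [ 0.6   -0.319  0.04 ]
stop_key 0.42 [286. 247.] [ 0.505 -0.299  0.04 ]
analytical_balance 0.4 [286. 249.] [ 0.529 -0.264  0.   ]
side 492.3292549811348 [[-0.868, -
[... 860 characters left out ...]
[ 0.589 -0.31   0.04 ]
{'t': 0.9, 'q': array([ 9.98501576e-01,  5.27471263e-01,  1.43273179e+00, -1.84199877e-05,
        1.18139496e+00, -1.78481072e-01]), 'qd': array([-0.0008175 ,  0.00032415, -0.00017565,  0.00152642, -0.00337372,
       -0.00021574]), 'tau': array([-1.87458405e-03, -4.42300344e+01, -1.78423727e+01, -2.96789194e-04,
        6.29893038e-04, -3.34461333e-06]), 'tcp_pos': array([0.23976625, 0.57713911, 0.23131793]), 'tool_rot': array([ 1.95633453e-01,  9.80677089e-01, -5.61567523e-06,  6.94522503e-06]), 'force': array([-0.57901551,  0.20636696, -0.20668959]), 'ft_torque': array([-0.03350577,  0.00564319, -0.03355874]), 'gripper_force': 0.0, 'finger_gap': 1.0030557355491592}
```

View pics/scene0.png

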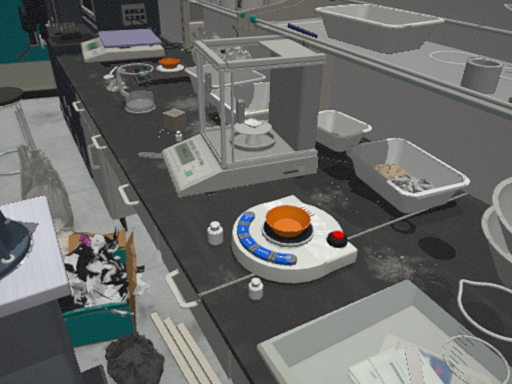

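View pics/side0.png

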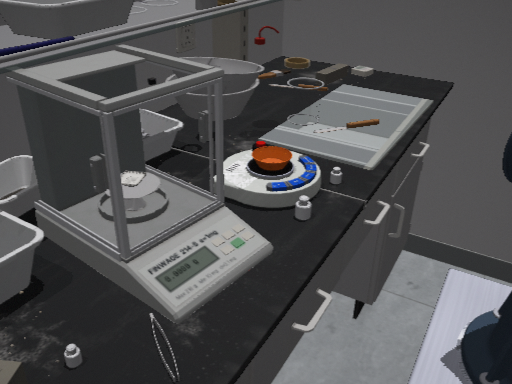

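```bash
python3 - <<'E'
from h import *
from scipy.optimize import least_squares
P=np.array([[.482,-.33],[.454,-.289],[.452,-.266],[.457,-.224],[.492,-.189],[.493,-.323],[.456,-.260],[.459,-.22],[.481,-.196],[.454,-.291]])
idx=np.array([5,4,3,2,1,5,3,2,1,4])
def m(p):
    a=p[2]+np.pi+(idx-3)*.447
    return np.c_[p[0]+.085*np.cos(a),p[1]+.085*np.sin(a)]
r=least_squares(lambda p:(m(p)-P).ravel(),[.535,-.26,0],loss="soft_l1",f_scale=.004)
print(r.x,(m(r.x)-P).round(3))
s=manip.sense()
from scipy.spatial.transform import Rotation as R
print(R.from_quat(s["tool_rot"]).as_matrix().round(3), manip.get_calibration("wrist"))
E
```

```text
[ 0.53602885 -0.25916355 -0.00713848] [[ 0.     0.005]
 [ 0.005 -0.006]
 [-0.001  0.007]
 [ 0.003  0.002]
 [-0.009 -0.004]
 [-0.011 -0.002]
 [-0.005  0.001]
 [ 0.001 -0.002]
 [ 0.002  0.003]
 [ 0.005 -0.004]]
[[-0.923  0.384  0.   ]
 [ 0.384  0.923 -0.   ]
 [-0.    -0.    -1.   ]] {'fov_y': 63.387727793628414, 'cx': 254.17749136404314, 'cy': 185.73303134086495, 'tool_from_camera': array([[ 5.89700310e-04, -9.58752811e-01, -2.84240568e-01,
         7.36793292e-02],
       [ 9.99999774e-01,  6.57298827e-04, -1.42438926e-04,
         1.47369697e-04],
       [ 3.23394713e-04, -2.84240419e-01,  9.58752981e-01,
        -1.43048345e-01],
       [ 0.00000000e+00,  0.00000000e+00,  0.00000000e+00,
         1.00000000e+00]])}
```

The scene and side views agree. The shaker is at about (0.536, -0.259), with its strip facing the robot (scene pixels 240–290, 215–260). The weights stand at the two front corners and the balance is to the left. I'll shut the fingers, rise, and pass over the balance.

Emit:
step_arm(targets="0 0 -45 0; 0 0 -90 0; 0 0 -135 0; 0 0 -180 0; 0 0 -200 0; -35 -35 -200 0; -70 -70 -200 0; -105 -105 -200 0; -140 -140 -200 0; -175 -175 -200 0; -210 -210 -200 0; -245 -245 -200 0", gripper=1, squeeze=20)

```text
t: 2.1
tcp_pos: [0.3722, 0.2551, 0.4316]
tool_rot: [0.195, 0.981, 0.0, 0.0]
force: [1.3, 1.0, -0.8]
finger_gap: 0.005
gripper_force: 0.0
```

Emit:
step_arm(targets="-26 -37 0 0; -52 -74 0 0; -78 -110 0 0; -104 -147 0 0; -130 -184 0 0; -156 -220 0 0; -182 -257 0 -4; -205 -295 0 -8; -228 -335 0 -12; -250 -370 0 -16; -270 -405 0 -20; -288 -437 0 -22.6")

```text
t: 3.3
tcp_pos: [0.4702, -0.2592, 0.4313]
tool_rot: [-0.001, 1.0, -0.0, 0.0]
force: [0.3, 0.8, 0.1]
finger_gap: 0.002
gripper_force: 0.0
```

Emit:
step_arm(targets="0 0 45 0; 0 0 90 0; 0 0 130 0; 0 0 160 0; 0 0 160 0; 0 0 160 0")

```text
t: 3.9
tcp_pos: [0.4706, -0.2574, 0.2718]
tool_rot: [-0.0, 1.0, -0.0, 0.0]
force: [-0.4, -1.0, -0.2]
finger_gap: 0.001
gripper_force: 0.0
```

```bash
cat > look.py <<'E'
from h import *
import sys
from scipy.optimize import least_squares
s=manip.sense(); im=shot("wrist",sys.argv[1]); C=cam("wrist",s)
print(s["t"],s["tcp_pos"].round(4),s["q"].round(3),s["force"].round(2))
P=[]
for r in manip.mark_of("wrist","field_1"):
    p=onplane(C,r["position"],.044); P.append(p[:2]); print(round(r["p"],2),np.round(r["position"]),p.round(4))
    if len(P)==5: break
P=np.array(P)
def m(p,i):
    a=p[2]+np.pi+(i-3)*.447
    return np.c_[p[0]+.085*np.cos(a),p[1]+.085*np.sin(a)]
if len(P)>=3:
    i=np.clip(np.round((np.arctan2(-(P[:,1]+.259),-(P[:,0]-.536)))/.447)+3,1,5)
    r=least_squares(lambda p:(m(p,i)-P).ravel(),[.535,-.26,0],loss="soft_l1",f_scale=.003)
    print(i,r.x,(m(r.x,i)-P).round(4).tolist()); print(m(r.x,np.arange(1,6)).round(4))
for q,z in(("dish",.044),("weight_large",0),("weight_small",0)):
    for r in manip.mark_of("wrist",q)[:1]: print(q,round(r["p"],2),onplane(C,r["position"],z).round(3))
E
python3 look.py w1.png
```

```text
3.9 [ 0.4706 -0.2574  0.2718] [-0.709  0.36   1.606  0.     1.176 -2.28 ] [-0.37 -0.99 -0.16]
0.94 [286. 147.] [ 0.4589 -0.218   0.044 ]
0.77 [199. 166.] [ 0.4817 -0.3241  0.044 ]
0.72 [226. 147.] [ 0.4591 -0.2905  0.044 ]
0.62 [255. 138.] [ 0.4483 -0.2562  0.044 ]
0.54 [312. 164.] [ 0.4792 -0.1864  0.044 ]
[2. 5. 4. 3. 1.] [ 0.53434165 -0.25389778  0.01512225] [[-0.0017, -0.0003], [0.0004, 0.0032], [-0.0008, -0.0013], [0.0011, 0.001], [0.0009, -0.002]]
[[ 0.4801 -0.1884]
 [ 0.4571 -0.2183]
 [ 0.4494 -0.2552]
 [ 0.4583 -0.2918]
 [ 0.4821 -0.321 ]]
dish 0.76 [ 0.529 -0.256  0.044]
weight_large 0.75 [ 0.42  -0.176  0.   ]
weight_small 0.62 [ 0.418 -0.338  0.   ]
```

View pics/w1.png

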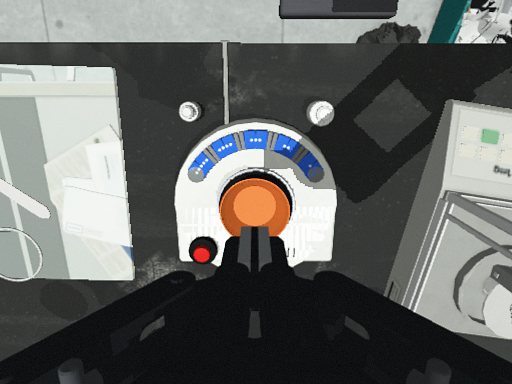

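The wrist view shows the strip clearly: field 1 at (312,164), field 3 at (255,138), field 5 at (199,166), with the dish inside the arc. I'll go above field 1 and look once more from close by.

Emit:
step_arm(targets="-3 18 40 0; -6 36 80 0; -9 54 115 0; -12 71 145 0; -12 71 170 0; -12 71 170 0; -12 71 170 0")

```text
t: 4.85
tcp_pos: [0.4831, -0.1867, 0.1021]
tool_rot: [-0.0, 1.0, -0.0, 0.001]
force: [0.9, 0.1, 1.2]
finger_gap: -0.006
gripper_force: 0.0
```

```bash
python3 look.py w2.png
```

```text
4.85 [ 0.4831 -0.1867  0.1021] [-0.585  0.585  1.814 -0.     0.741 -2.156] [0.92 0.11 1.19]
0.88 [205. 171.] [ 0.459  -0.2187  0.044 ]
0.78 [147. 157.] [ 0.4496 -0.2566  0.044 ]
0.76 [ 93. 172.] [ 0.4602 -0.2934  0.044 ]
0.64 [251. 204.] [ 0.4824 -0.1882  0.044 ]
0.61 [ 53. 202.] [ 0.481  -0.3238  0.044 ]
[2. 3. 4. 1. 5.] [ 0.53538475 -0.25645463 -0.0038828 ] [[-0.0001, -0.0007], [0.0008, 0.0005], [-0.0016, 0.0005], [-0.0, -0.0018], [0.0009, 0.0013]]
[[ 0.4824 -0.19  ]
 [ 0.4589 -0.2194]
 [ 0.4504 -0.2561]
 [ 0.4586 -0.2929]
 [ 0.4819 -0.3225]]
dish 0.96 [ 0.533 -0.256  0.044]
weight_large 0.88 [ 0.42  -0.175 -0.   ]
```

View pics/w2.png

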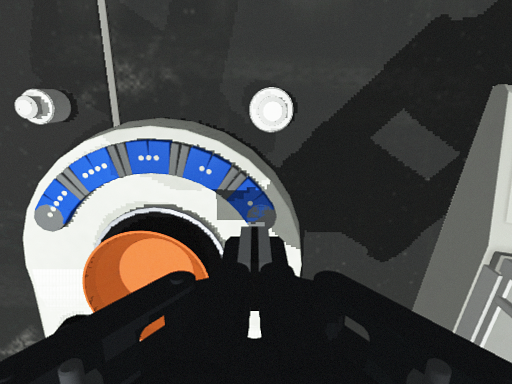

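The close view confirms the fit: centre (0.5354, -0.2560), no yaw. The tip is over field 1, whose dot is at (250,203). Next I'll descend gently.

Emit:
step_arm(targets="0 -1 20 0; 0 -1 40 0; 0 -1 50 0; 0 -1 54 0; 0 -1 54 0; 0 -1 54 0")

```text
t: 5.7
tcp_pos: [0.4827, -0.1874, 0.0479]
tool_rot: [-0.0, 1.0, -0.0, 0.001]
force: [-0.2, -0.6, 0.0]
finger_gap: -0.004
gripper_force: 0.0
```

```bash
python3 - <<'E'
from h import *
F=[]
for k in range(8):
    manip.snapshot("wrist"); s=manip.sense(); F.append(s["force"])
print(np.mean(F,0),np.std(F,0),s["tcp_pos"])
E
```

```text
[-0.03043354 -0.00167337 -0.07592517] [0.4326724  0.33075202 0.45599629] [ 0.48236801 -0.18718449  0.04753884]
```

Emit:
step_arm(targets="0 0 2 0; 0 0 4 0; 0 0 5.5 0; 0 0 6.5 0; 0 0 6.5 0; 0 0 6.5 0")

```text
t: 6.7
tcp_pos: [0.4823, -0.1872, 0.0409]
tool_rot: [-0.0, 1.0, -0.0, 0.0]
force: [-0.7, 0.4, 2.5]
finger_gap: 0.0
gripper_force: 1.3
```

```bash
python3 - <<'E'
from h import *
F=[]
for k in range(8):
    manip.snapshot("wrist"); s=manip.sense(); F.append(s["force"])
print(np.mean(F,0),np.std(F,0),s["tcp_pos"],s["t"])
E
```

```text
[-0.01800093 -0.08375075  3.1263635 ] [0.41357084 0.23507451 0.5211624 ] [ 0.48232948 -0.18719601  0.04086693] 7.1
```

The force is 3.1 N, so the strip is down about 2.5 mm, which is right. Now the stroke.

Emit:
step_arm(targets="1.5 -3.7 0 0; 4.2 -6.2 0 0; 7 -8.7 0 0; 9.5 -11.4 0 0; 12 -14.2 0 0; 14.3 -17 0 0; 16.5 -20 0 0; 18.5 -23.1 0 0; 20.5 -26.3 0 0; 22.2 -29.6 0 0; 23.9 -32.9 0 0; 26.8 -39.7 0 0")

```text
t: 8.3
tcp_pos: [0.4551, -0.2268, 0.0408]
tool_rot: [-0.001, 1.0, 0.0, -0.0]
force: [0.1, 1.0, 3.2]
finger_gap: 0.0
gripper_force: 1.4
```

Emit:
step_arm(targets="2.2 -7.1 0 0; 3.8 -14.3 0 0; 4.8 -21.7 0 0; 5.1 -29.1 0 0; 4.8 -36.5 0 0; 3.8 -43.9 0 0; 2.2 -51.1 0 0; 0 -58.2 0 0; -2.9 -65 0 0; -6.3 -71.6 0 0; -10.3 -77.9 0 0; -14.8 -83.7 0 0")

```text
t: 9.5
tcp_pos: [0.4706, -0.3111, 0.0408]
tool_rot: [-0.0, 1.0, 0.0, -0.0]
force: [-0.4, 1.0, 3.0]
finger_gap: 0.001
gripper_force: 1.4
```

Emit:
step_arm(targets="-2.5 -2.8 0 0; -5 -5.5 0 0; -7.7 -8 0 0; -10.5 -10.5 0 0; -13.5 -13 0 0; -13.5 -13 0 0; -13.5 -13 -5 0; -13.5 -13 -20 0; -13.5 -13 -60 0; -13.5 -13 -110 0; -13.5 -13 -160 0; -13.5 -13 -160 0")

```text
t: 10.7
tcp_pos: [0.4876, -0.3271, 0.2095]
tool_rot: [-0.0, 1.0, -0.006, 0.006]
force: [1.0, -0.1, 0.1]
finger_gap: -0.0
gripper_force: 0.0
```

```bash
python3 look.py w3.png
```

```text
10.7 [ 0.4876 -0.3271  0.2095] [-0.781  0.496  1.566 -0.     1.062 -2.353] [ 0.97 -0.14  0.1 ]
0.91 [329. 130.] [ 0.4498 -0.2552  0.044 ]
0.8 [393. 159.] [ 0.4789 -0.1888  0.044 ]
0.63 [290. 142.] [ 0.4623 -0.2925  0.044 ]
0.61 [366. 140.] [ 0.4598 -0.2179  0.044 ]
[3. 1. 4. 2.] [ 0.53633217 -0.25145124  0.05085783] [[0.0016, -0.0006], [0.0009, 0.0009], [-0.0007, 0.0005], [-0.0019, -0.0008]]
[[ 0.4798 -0.188 ]
 [ 0.4579 -0.2187]
 [ 0.4514 -0.2558]
 [ 0.4617 -0.292 ]
 [ 0.4865 -0.3203]]
dish 0.57 [ 0.417 -0.336  0.044]
weight_large 0.74 [ 0.42  -0.175  0.   ]
weight_small 0.57 [ 0.415 -0.339  0.   ]
```

View pics/w3.png

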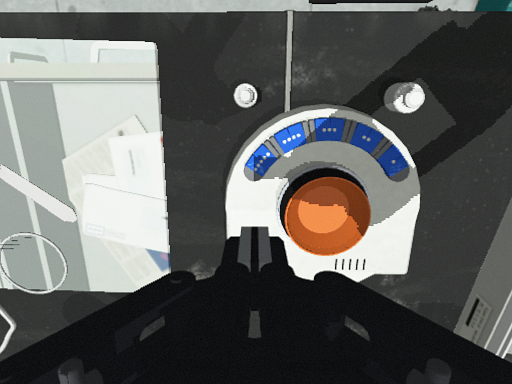

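The view after the stroke shows the shaker, dish and both weights (245,96) and (405,98) where they were, and the arm clear of everything.

```bash
python3 -c "
from station import manip
print(manip.sign_off())"
```

```text
the job is handed in; nothing more can be done
None
```

I stroked the strip from field 1 to field 5 at about 3 N (roughly 2.5 mm down), lifted clear and handed the job in at about 11 s; the shaker, dish and weights showed no shift and the stop key was not touched, but no picture confirmed the shaker's speed.

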